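# Lay the desk speaker on its side on the low stand

## Task

The speaker standing just before the front edge of the low wooden stand has to lie on its side on it (the other speaker stays). Slide it upright until its foot meets the stand's front edge, tip it over onto the stand by pushing high on its side, then push it along the stand, straight, until the stiff bookend is fully home against its end stop with the speaker's top snug against it, and finish with a firm press home of about 15 N before letting go. Never push harder than about 20 N, do not lift the speaker, and leave the other things alone.

Things in the scene. Friction and masses are not known exactly. Their poses are not given: they have to be found in the camera images.
- speaker: beige box speaker, loose, about 0.55 kg, 178 mm tall, standing 30 to 60 mm before the stand's front edge. Origin at the centre of its underside, z up, 86 mm wide along x (-43 to 43), 112 mm deep along y (-58 to 55). Its -x side faces the stand, up to 0.08 rad askew. Smooth (friction about 0.25): pushed on its +x side under 120 mm above the desk it slides; once its foot meets the stop it tips.
- speaker_top (a point): centre of the speaker's top face, 178 mm from its underside; axes as the speaker's
- stand: pale wooden plate fixed to the desk, 252 mm long, 150 wide, 14 high, grey felt strip, no side walls. Origin on the desk under the middle of its front edge; x runs level along the plate from that edge to the bookend, y across, z up. The upright front edge (x = 0) is the stop for the speaker's foot. A bar 34 mm high closes the far end.
- bookend_face (a point): middle of the near face of the blue bookend, an upright metal plate 130 mm wide, 97 high, across the stand; this point is 45 mm over the plate. It slides stiffly (about 7 N) along the stand's x and stays where left. In the stand's frame it starts at x = 190 to 202 mm; fully home, at a hard end stop, x = 220 mm. Axes as the stand's.
- bookend: the blue bookend; origin at the foot of the middle of its near face, on the plate (14 mm over the desk); axes as the stand's
- mug: green and white mug, 78x109x101 mm, a bystander; origin at the centre of its underside
- glue_stick: yellow glue stick standing upright, 26 mm across, 93 mm tall, a bystander; origin at the centre of its underside
- eraser: blue and white eraser, 19x43x12 mm, a bystander; origin at the centre of its underside
Things that resemble listed ones, but are neither listed nor needed, are in the scene too. Leave any green look-alike of the speaker alone.

How it is judged:
On the way, in this order (a step that is already met when the one before it is completed fails the run):
1. the speaker, still upright, has its foot against the stand's front edge (within 4 mm) (x of speaker in the frame of stand between -0.048 and -0.034 m and angle between speaker's own z axis and vertical below 0.15 rad and angle between the x axis of speaker and the x axis of stand, either way round below 0.17 rad), for 0.1 s.
2. the speaker lies on its side, flat on the stand (angle between speaker's own z axis and vertical between 1.5 and 1.64 rad and z of speaker in the frame of stand between 0.05 and 0.064 m), for 0.2 s.
3. the speaker presses the bookend home against its end stop with more than 10 N (all of step 2 and contact force between speaker and bookend above 10 N and x of bookend_face in the frame of stand above 0.2185 m), for 0.1 s.
At the end, for the whole second after the job is handed in: The speaker lies at rest on its side flat on the stand, along it to within 0.09 rad and within 25 mm of its middle line; the bookend is within 1.5 mm of its end stop and the speaker's top within 3 mm of the bookend (all of step 2 and x of bookend_face in the frame of stand above 0.2185 m and x of speaker_top in the frame of bookend_face above -0.003 m and y of speaker in the frame of stand between -0.025 and 0.025 m and angle between the z axis of speaker and the x axis of stand, either way round below 0.09 rad and linear speed of speaker below 0.01 m/s); the robot touches nothing.
It fails at once if the fingers or arm push on the speaker with more than 22 N (contact force between any of the fingers, the arm and speaker above 22 N).
It fails at once if the speaker is lifted: 37 mm clear of the desk while upright, or carried in the air while lying ((angle between speaker's own z axis and vertical below 0.3 rad and height (world z) of speaker_top above 0.215 m) or (angle between speaker's own z axis and vertical above 1.3 rad and height (world z) of speaker_top above 0.14 m)).
It fails at once if a bystander (mug, glue stick, eraser) is moved more than 20 mm (distance of any of mug, glue_stick, eraser from where it was at the start of the episode above 0.02 m).
It also fails if it takes over 72 s, if anything falls off the work surface, if the arm or the gripper's body presses on something with over 40 N, if the wrist force passes 120 N, or if a joint passes its speed limit or range.

## Robot

A 6-joint arm with a two-finger parallel gripper is mounted at the origin on the work surface; the furniture and walls round the work are solid. World frame = base frame: x ahead of the robot, y to its left, z up, the work surface at z = 0. Lengths are in m, angles in rad, forces in N, time in s.
With the tool pointing down it reaches from about 0.225 to 0.875 m from the base axis. Payload 3.4 kg.
Tool frame: the origin (TCP) lies where the fingers leave the gripper's body, on its centre line; the fingertips stand 73 mm ahead of it and the grasp point (between the pads) lies 54 mm ahead of it; z points along the fingers, y is the direction in which the jaws open and shut (so a half turn about z gives the same grasp; the last joint's range is limited). The gripper opens to 85 mm and grips with 20 to 120 N. Pads are 22 mm wide; open, the fingers measure 114 mm over their backs; the gripper's body (76 mm by 85 mm) begins 54 mm behind the grasp point. The pads swing forward as they close: fully open they stand 13 mm farther back than shut.
Start: joints at [1.226, 0.276, 1.505, -0, 1.361, -0.121], TCP at [0.128, 0.561, 0.304] pointing down, gripper open.
Joint ranges: [-2.89, 2.89], [-0.75, 2.08], [0.22, 2.7], [-1.18, 4.32], [0.11, 2.71], [-2.7, 2.7]. Speed limits (rad/s): [2.57, 2.57, 3.14, 3.14, 3.14, 3.14].

## Interface

Orientations are given as a unit quaternion [w, x, y, z].
In Python, from workcell import sensors, viewer, manip gives the robot as it stands.
- The arm moves only by the tool step_arm, never from a script. Its argument "increments" is a list that holds one entry, the list of rows, each a list of 7 numbers: the shift along the world's x, y, z in m, then the turn, a rotation vector about the world's x, y, z in rad, then the opening in per cent of the stroke, from 0 (shut) to 100 (fully open). A call has 1 to 8 rows; each row is the pose to reach, as a shift and turn from the pose commanded when the call began; what a row does not reach only later rows make up. A row lasts 1/12 s, in which the tool goes at most 41.7 mm and 7.16 degrees, less where a joint would pass 70% of its speed; a pose out of reach is approached as far as the arm can. A call with a gripper value outside its range is refused whole. The fingers move at their own pace and stop on an object; "newtons" is the grip in N (left out, the last holds). Time passes only in rows, so rows that repeat a pose let the fingers close. It gives the time, the measured TCP pose, the force and the opening at its end, in the units of the state.
- sensors.sense(): the state, without advancing time (a new reading comes with each control period).
- viewer.snapshot(name): name is "side" or "top" or "wrist"; returns (picture, depth): 480x640x3 uint8, blue, green, red; 480x640 float32, m along the optical axis (not along the pixel's ray), 0 where there is no reading.
- viewer.camera_info(name): a dict with "fov_y" (degrees; the focal length in pixels is half the picture's height over the tangent of half this angle, whatever the lens; pixels are square), "cx", "cy" (the principal point, pixels), "dist" ([k1, k2, p1, p2, k3] as OpenCV has them; the pictures are not rectified), "rvec" (rotation vector, rad) and "tvec" (3), from world to camera coordinates, as OpenCV has them. Camera axes: x right, y down, z forward; pixel columns grow to the right and rows downward; lengths in m; the calibration is good to about 2 mm. A picture is of the moment at which its call begins: read the wrist's pose just before it. camera_info takes no time and is no camera call; for the wrist camera it gives the pose at the moment of the call.
- manip.job_done(): hands the job in, once; it reports no verdict.
The state is a dict: "time": time; "joint_pos": joint angles; "dq": joint speeds; "joint_efforts": joint torques, N m; "eef_pos": TCP position; "eef_rot": TCP orientation; "contact_force": force on the tool from outside, world axes, zero at the start; "torque": the same for the moment, N m; "gripper_width": opening from 0.0 (shut) to 1.0 (fully open).
Only numpy, scipy, OpenCV 4.12 (cv2) and the standard library are available. Lean on these libraries where they do the work, as an engineer would, in place of code of your own. Each camera call takes 0.05 s, during which the arm holds its last target.

## Working session

There is one attempt and no reset: what is moved stays moved. The work goes in short steps, Python scripts to look and compute and a tool call to move; the robot and the scene stay as the last step left them, time stands still between calls to the robot, and variables do not carry over. Pictures are saved under pics/ and viewed, and the job is handed in when it is done.

Besides the shell and the picture viewer there is one more tool, called after ">>>" in YAML: its name, and indented under it one key for each argument. step_arm: Moves the arm, as the interface text tells. Its arguments: {"type":"object","properties":{"increments":{"type":"array"},"newtons":{"type":"number"}},"required":["increments"]}

```bash
mkdir -p pics
python3 - <<'E'
from workcell import sensors, viewer
import cv2,numpy as np
s=sensors.sense();print(s)
for n in("side","top","wrist"):
    c=viewer.camera_info(n);print(n,c)
    p,d=viewer.snapshot(n);cv2.imwrite(f"pics/{n}0.png",p);np.save(f"{n}0.npy",d)
E
```

```text
{'time': 0.0, 'joint_pos': array([ 1.22596090e+00,  2.76587655e-01,  1.50614561e+00,  2.51228330e-05,
        1.36066880e+00, -1.21038373e-01]), 'dq': array([-6.99694158e-05,  9.93946383e-04,  4.79326296e-04, -9.90524066e-05,
       -6.75959103e-04, -2.23534449e-03]), 'joint_efforts': array([ 8.94241348e-04, -4.16767108e+01, -2.45797884e+01, -4.32629968e-04,
        1.10322985e-02, -5.63693263e-06]), 'eef_pos': array([0.12749764, 0.56028328, 0.30303879]), 'eef_rot': array([-2.20789822e-04,  1.11667724e-01,  9.93745189e-01, -8.77436985e-04]), 'contact_force': array([0.7016767 , 0.20030031, 0.52152094]), 'torque': array([-0.01573734, -0.03890721, -0.04678965]), 'gripper_width': 0.9957988549655247}
side {'fov_y': 50.5661314054782, 'cx': 316.19872332474614, 'cy': 236.19452232636831, 'dist': array([-0.14984942,  0.        ,  0.        ,  0.        ,  0.        ]), 'rvec': array([ 0.27165421, -2.73365835,  1.33007547]), 'tvec': array([0.46108075, 0.20110438, 0.96522059])}
top {'fov_y': 56.87028907077919, 'cx': 318.69453064533747, 'cy': 242.3639455038481, 'dist': array([-0.03466858,  0.        ,  0.        ,  0.        ,  0.        ]), 'rvec': array([ 2.13597601, -1.33428464,  0.50171217]), 'tvec': array([-0.25833869,  0.38854155,  0.81724733])}
wrist {'fov_y': 67.53576231609384, 'cx': 317.90751258867283, 'cy': 238.27362039041452, 'dist': array([-0.06869356,  0.        ,  0.        ,  0.        ,  0.        ]), 'rvec': array([-2.25047886, -1.79987745, -0.28308815]), 'tvec': array([-0.57516449, -0.04188165,  0.37899529])}
```

View pics/side0.png

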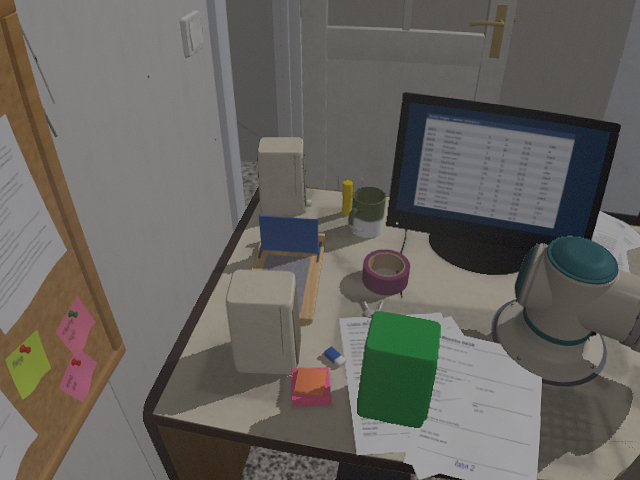

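View pics/top0.png

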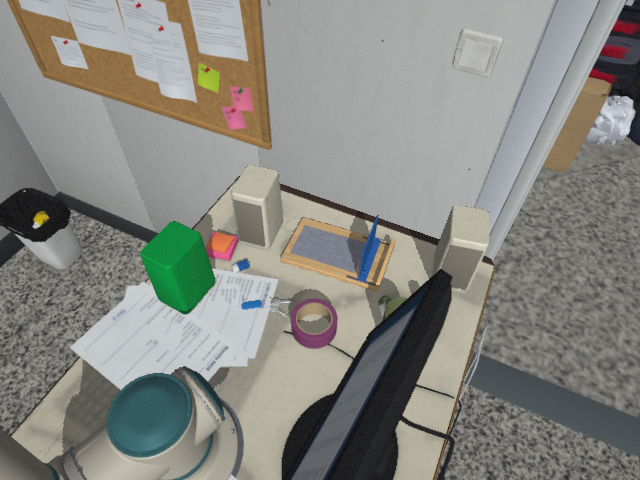

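View pics/wrist0.png

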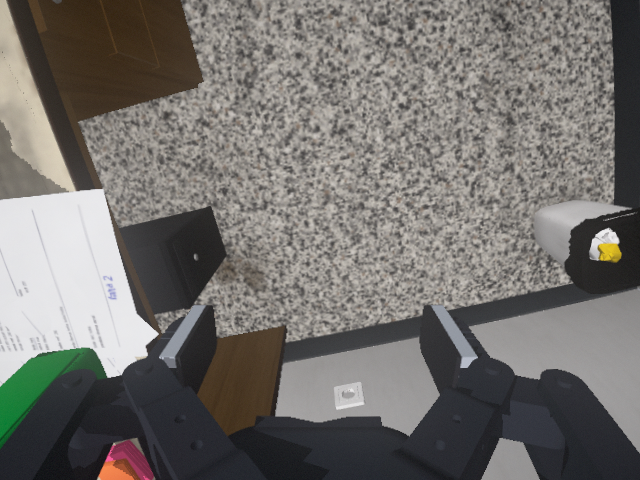

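Side and top views: candidates for the speaker are the beige box in front of the stand (side 265,320; top 257,210), the other beige speaker behind the bookend (side 282,175; top 463,245), which stays, and the green look-alike (side 400,370; top 178,265). I choose the first. Next come close crops with depth.

```bash
cat > h.py <<'E'
import cv2,numpy as np
from workcell import sensors, viewer
def cam(n):
    c=viewer.camera_info(n);f=240/np.tan(np.radians(c['fov_y']/2))
    K=np.array([[f,0,c['cx']],[0,f,c['cy']],[0,0,1]]);R,_=cv2.Rodrigues(np.array(c['rvec']));return K,np.array(c['dist']),R,np.array(c['tvec'])
def ray(C,px):
    K,D,R,t=C
    u=cv2.undistortPoints(np.array(px,float).reshape(-1,1,2),K,D).reshape(-1,2)
    d=np.c_[u,np.ones(len(u))]@R; return -R.T@t,d
def onz(C,px,z):
    o,d=ray(C,px);return o+d*((z-o[2])/d[:,2])[:,None]
def cloud(C,d):
    v,u=np.mgrid[0:480,0:640];o,r=ray(C,np.c_[u.ravel(),v.ravel()])
    return (o+r*d.reshape(-1,1)).reshape(480,640,3)
def proj(C,P):
    K,D,R,t=C;return cv2.projectPoints(np.array(P,float),cv2.Rodrigues(R)[0],t,K,D)[0].reshape(-1,2)
E
python3 - <<'E'
from h import *
p=cv2.imread("pics/top0.png");cv2.imwrite("pics/top0c.png",cv2.resize(p[150:350,210:510],None,fx=2.6,fy=2.6,interpolation=cv2.INTER_CUBIC))
p=cv2.imread("pics/side0.png");cv2.imwrite("pics/side0c.png",cv2.resize(p[190:420,170:430],None,fx=2.6,fy=2.6,interpolation=cv2.INTER_CUBIC))
for n in("top","side"):
    C=cam(n);print(n,"cam pos",-C[2].T@C[3]);W=cloud(C,np.load(f"{n}0.npy"))
    for q in {"top":[(257,180),(330,240),(370,245),(463,220),(200,330)],"side":[(262,283),(265,330),(280,285),(290,235)]}[n]:
        print(q,W[q[1],q[0]].round(4))
E
```

```text
top cam pos [-0.09516415 -0.31572654  0.881395  ]
(257, 180) [0.542  0.1366 0.1778]
(330, 240) [ 0.5782 -0.0405  0.0157]
(370, 245) [ 0.5808 -0.1452  0.0497]
(463, 220) [ 0.6309 -0.3277  0.1799]
(200, 330) [2.255e-01 1.135e-01 1.000e-04]
side cam pos [0.32420041 0.71388877 0.75494776]
(262, 283) [0.535  0.1315 0.1764]
(265, 330) [0.5205 0.1793 0.1162]
(280, 285) [0.5042 0.1311 0.1773]
(290, 235) [ 0.5581 -0.1424  0.0642]
```

```bash
sleep 1; ls pics
```

```text
side0.png
side0c.png
top0.png
top0c.png
wrist0.png
```

View pics/top0c.png

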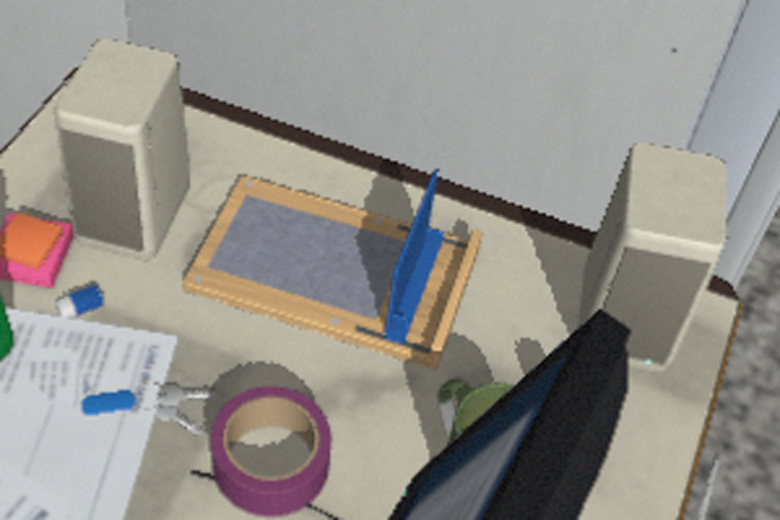

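View pics/side0c.png

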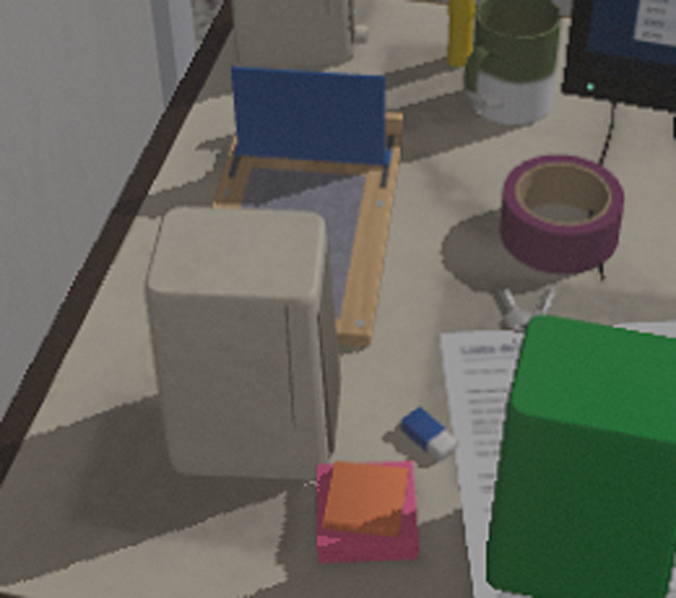

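The crops confirm it: the beige speaker stands just before the front edge of the stand, and the eraser (crop 80,300 in the top view) lies near its front. Now I fit poses from the point clouds.

Run:
```python
from h import *
def rect(P,l):
    r=cv2.minAreaRect(P.astype(np.float32)*1000);print(l,len(P),r, cv2.boxPoints(r).round(0).tolist())
ct,cs=cam("top"),cam("side")
W={n:cloud(c,np.load(n+"0.npy")) for n,c in(("top",ct),("side",cs))}
I={n:cv2.imread(f"pics/{n}0.png") for n in W}
for n in W:
    w=W[n];x,y,z=w[...,0],w[...,1],w[...,2]
    hsv=cv2.cvtColor(I[n],cv2.COLOR_BGR2HSV);print(n)
    m=(abs(z-.178)<.004)&(x>.42)&(x<.66)&(y>.05)&(y<.25);rect(w[m][:,:2],"sp top")
    # +-x, y faces
    zz=(z>.04)&(z<.16)&(x>.42)&(x<.66)&(y>.05)&(y<.25)
    P=w[zz]; print("body ext",P.min(0),P.max(0))
    wood=((hsv[...,0]>8)&(hsv[...,0]<22)&(hsv[...,1]>90))&(abs(z-.014)<.006)&(y<.12)&(y>-.25)&(x>.4)&(x<.7)
    rect(w[wood][:,:2],"stand")
    blue=(hsv[...,0]>100)&(hsv[...,0]<125)&(hsv[...,1]>120)&(z>.035)&(z<.13)&(y<0)&(y>-.3)&(x>.4)
    P=w[blue]
    if len(P):
        print("bookend",len(P),P.min(0),P.max(0),np.polyfit(P[:,0],P[:,1],1), np.polyfit(P[:,2],P[:,1],1),P.mean(0))
    er=(hsv[...,0]>100)&(hsv[...,0]<125)&(hsv[...,1]>120)&(z<.02)&(y>.0)&(y<.2)&(x>.38)&(x<.6);P=w[er]
    if len(P):print("eraser blue",P.min(0),P.max(0))
    st=(((hsv[...,0]>165)|(hsv[...,0]<12))&(hsv[...,1]>130))&(y>.08)&(y<.3)&(x>.3)&(x<.65)&(z<.08);P=w[st]
    if len(P):print("sticky",P.min(0),P.max(0))
    g=((hsv[...,0]>50)&(hsv[...,0]<75)&(hsv[...,1]>150))&(z>.01);P=w[g]
    if len(P):print("green",P.min(0),P.max(0))
# side face of speaker from side cam: plane fit y vs x,z
w=W["side"];x,y,z=w[...,0],w[...,1],w[...,2]
m=(z>.05)&(z<.15)&(x>.48)&(x<.56)&(y>.15)&(y<.22);P=w[m]
print("side face y=a x+b z+c",np.linalg.lstsq(np.c_[P[:,:1],P[:,2:],np.ones(len(P))],P[:,1],rcond=None)[0],len(P))
w=W["top"];x,y,z=w[...,0],w[...,1],w[...,2]
m=(z>.05)&(z<.15)&(x>.43)&(x<.51)&(y>.11)&(y<.15);P=w[m]
print("front face x=a y+b z+c",np.linalg.lstsq(np.c_[P[:,1:],np.ones(len(P))],P[:,0],rcond=None)[0],len(P))
```

```text
top
sp top 1122 ((534.7590942382812, 138.9920196533203), (108.60914611816406, 84.65463256835938), 9.114829063415527) [[474.0, 172.0], [488.0, 89.0], [595.0, 106.0], [582.0, 189.0]]
body ext [0.47001509 0.08849161 0.04002815] [0.59042302 0.17372875 0.15996535]
stand 1758 ((555.0145263671875, -72.38212585449219), (153.78392028808594, 252.3502655029297), 4.738844871520996) [[468.0, 47.0], [489.0, -204.0], [642.0, -192.0], [621.0, 60.0]]
bookend 285 [ 0.49560059 -0.1650457   0.03524504] [ 0.62393369 -0.13890741  0.11586621] [ 0.08211539 -0.19308651] [ 0.04690278 -0.15154118] [ 0.55175922 -0.14777858  0.08022121]
eraser blue [ 0.40053491  0.10676    -0.00168869] [0.43014097 0.13258379 0.0166494 ]
sticky [0.40246277 0.16039535 0.00201194] [0.47882451 0.23721094 0.03396016]
green [-0.09516415 -0.31572654  0.01008461] [0.76563201 0.31517166 0.881395  ]
side
sp top 2240 ((534.89501953125, 140.92166137695312), (107.85940551757812, 83.46136474609375), 8.030803680419922) [[476.0, 175.0], [487.0, 92.0], [594.0, 107.0], [582.0, 190.0]]
body ext [0.47087782 0.09774118 0.04001672] [0.58413505 0.1924691  0.15999743]
stand 924 ((555.0840454101562, -67.08354187011719), (150.3207244873047, 247.00503540039062), 4.987454414367676) [[469.0, 49.0], [491.0, -197.0], [641.0, -184.0], [619.0, 62.0]]
bookend 1047 [ 0.4978568  -0.15142319  0.0350098 ] [ 0.62510407 -0.13287801  0.11260439] [ 0.08899729 -0.19241763] [-0.00783718 -0.14189209] [ 0.56094473 -0.14249507  0.07693825]
eraser blue [0.40231227 0.10784088 0.0008092 ] [0.42967309 0.13473137 0.01512552]
sticky [ 0.31499859  0.16386562 -0.08964739] [0.47821844 0.27888164 0.03195815]
green [0.24142273 0.15859651 0.01013518] [0.35445221 0.71388877 0.75494776]
side face y=a x+b z+c [ 0.15501301 -0.02411307  0.10259792] 1914
front face x=a y+b z+c [-0.14723134  0.03715352  0.49477612] 454
```

Run:
```python
from h import *
from scipy.spatial.transform import Rotation as Ro
s=sensors.sense();q=s['eef_rot'];R=Ro.from_quat(q[[1,2,3,0]]).as_matrix()
K,D,Rc,t=cam("wrist");print("cam in tool",(R.T@(-Rc.T@t-s['eef_pos'])).round(3),"optical axis in tool",(R.T@Rc[2]).round(2));print(R.round(3))
a=np.array([.9965,.084,0])
for th in(45,60):
    z=Ro.from_rotvec(np.radians(-th)*a).apply([0,0,-1])
    for sg in(1,-1):
        T=np.c_[np.cross(sg*a,z),sg*a,z]
        print(th,sg,"x tool",T[:,0].round(2),"rotvec from now",(Ro.from_matrix(T)*Ro.from_matrix(R).inv()).as_rotvec().round(3))
```

```text
cam in tool [ 0.078  0.001 -0.069] optical axis in tool [-0.31  0.    0.95]
[[-0.975  0.222 -0.   ]
 [ 0.222  0.975 -0.001]
 [ 0.    -0.001 -1.   ]]
45 1 x tool [-0.06  0.7  -0.71] rotvec from now [-0.631 -0.551 -1.193]
45 -1 x tool [ 0.06 -0.7   0.71] rotvec from now [-0.594  0.686  1.768]
60 1 x tool [-0.04  0.5  -0.87] rotvec from now [-0.84  -0.732 -1.138]
60 -1 x tool [ 0.04 -0.5   0.87] rotvec from now [-0.788  0.909  1.682]
```

>>> step_arm:
  increments:
    - [[0.2, -0.08, 0.02, -0.631, -0.551, -1.193, 50], [0.39, -0.22, -0.02, -0.631, -0.551, -1.193, 50], [0.39, -0.22, -0.02, -0.631, -0.551, -1.193, 50], [0.39, -0.22, -0.02, -0.631, -0.551, -1.193, 50], [0.39, -0.22, -0.02, -0.631, -0.551, -1.193, 50], [0.39, -0.22, -0.02, -0.631, -0.551, -1.193, 50], [0.39, -0.22, -0.02, -0.631, -0.551, -1.193, 50], [0.39, -0.22, -0.02, -0.631, -0.551, -1.193, 50]]

```text
time: 0.82
eef_pos: [0.419, 0.3978, 0.2906]
eef_rot: [0.204, 0.49, 0.827, -0.187]
contact_force: [0.0, 0.4, -0.5]
gripper_width: 0.5
```

```bash
cat >> h.py <<'E'
from scipy.spatial.transform import Rotation as Ro
A=np.array([.9965,.084,0]);SX=np.array([.084,-.9965,0]);S0=np.array([.5445,.0545,0])
def tgt(th,sg=1):
    z=Ro.from_rotvec(np.radians(-th)*A).apply([0,0,-1]);return Ro.from_matrix(np.c_[np.cross(sg*A,z),sg*A,z])
def delta(tip,th,L=.068):
    "tip in stand frame (x,y,z)"
    s=sensors.sense();T=tgt(th);R=Ro.from_quat(s['eef_rot'][[1,2,3,0]])
    w=S0+SX*tip[0]+A*tip[1]+np.array([0,0,tip[2]]);p=w-L*T.as_matrix()[:,2]
    print("tip",w.round(3),"d",(p-s['eef_pos']).round(4),"rot",(T*R.inv()).as_rotvec().round(3),"j",s['joint_pos'].round(2))
E
python3 -c "
from h import *
delta((-.25,-.002,.16),45);delta((-.19,-.002,.06),45)"
```

```text
tip [0.522 0.303 0.16 ] d [ 0.0985 -0.0464 -0.0825] rot [-0.196 -0.169 -0.372] j [ 0.87  0.44  1.4  -0.47  1.63  0.41]
tip [0.527 0.244 0.06 ] d [ 0.1035 -0.1062 -0.1825] rot [-0.196 -0.169 -0.372] j [ 0.87  0.44  1.4  -0.47  1.63  0.41]
```

>>> step_arm:
  increments:
    - [[0.1, -0.04, -0.08, -0.196, -0.169, -0.372, 50], [0.1, -0.04, -0.08, -0.196, -0.169, -0.372, 50], [0.1, -0.04, -0.08, -0.196, -0.169, -0.372, 50], [0.1, -0.04, -0.08, -0.196, -0.169, -0.372, 50], [0.1, -0.04, -0.08, -0.196, -0.169, -0.372, 50], [0.1, -0.04, -0.08, -0.196, -0.169, -0.372, 50]]

```text
time: 1.32
eef_pos: [0.5179, 0.3586, 0.2092]
eef_rot: [0.28, 0.623, 0.682, -0.26]
contact_force: [0.6, 0.1, -0.1]
gripper_width: 0.496
```

```bash
python3 -c "
from h import *
delta((-.19,-.002,.06),45);print(sensors.sense()['contact_force'])
p,d=viewer.snapshot('side');cv2.imwrite('pics/side1.png',p)"
```

```text
tip [0.527 0.244 0.06 ] d [ 0.0047 -0.067  -0.1011] rot [-0.002 -0.006 -0.004] j [ 0.75  0.66  1.31 -0.59  1.7   0.75]
[ 0.63460351  0.06024072 -0.14376899]
```

View pics/side1.png

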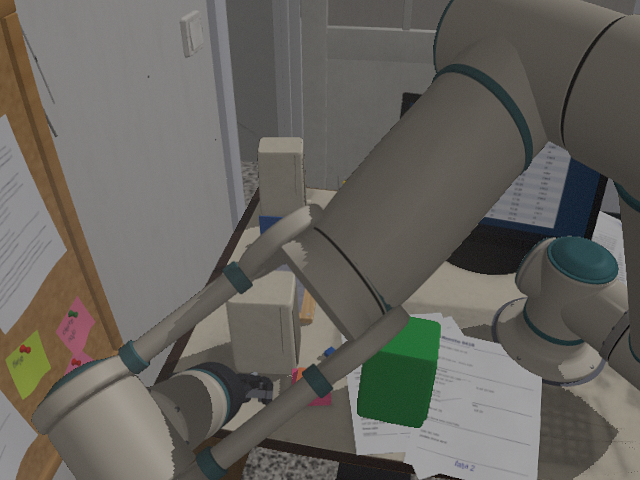

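The arm's forearm (side 390,320) passes near the green box in the picture; I check how much room there is before lowering.

```bash
python3 -c "
from h import *
C=cam('side');p,d=viewer.snapshot('side');W=cloud(C,d)
for q in [(390,325),(360,330),(395,310),(340,290),(400,340),(320,380),(210,460),(240,390),(265,388),(200,380)]:print(q,W[q[1],q[0]].round(3))
C=cam('top');p,d=viewer.snapshot('top');cv2.imwrite('pics/top1.png',p)
W=cloud(C,d);x,y,z=W[...,0],W[...,1],W[...,2]
m=(x>.22)&(x<.38)&(y>.13)&(y<.32)&(z>.2);print('above box',m.sum(),W[m].min(0) if m.any() else '')
"
```

```text
(390, 325) [0.322 0.478 0.498]
(360, 330) [0.341 0.484 0.495]
(395, 310) [0.32  0.464 0.498]
(340, 290) [0.357 0.472 0.519]
(400, 340) [0.301 0.212 0.179]
(320, 380) [0.365 0.503 0.458]
(210, 460) [0.431 0.561 0.424]
(240, 390) [0.478 0.399 0.267]
(265, 388) [0.458 0.371 0.238]
(200, 380) [0.495 0.446 0.344]
above box 2693 [0.22003694 0.23068591 0.55752242]
```

View pics/top1.png

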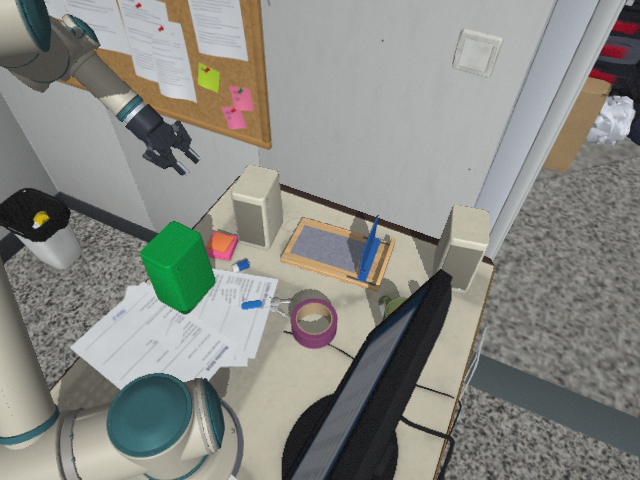

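Top view: the two fingers (180,155) hang behind the speaker (257,200), and the forearm is over 0.4 m up, so there is room. I lower to the pushing height.

>>> step_arm:
  increments:
    - [[0.003, -0.03, -0.1, 0, 0, 0, 50], [0.003, -0.03, -0.1, 0, 0, 0, 50], [0.003, -0.04, -0.1, 0, 0, 0, 50], [0.004, -0.067, -0.1, 0, 0, 0, 50], [0.004, -0.067, -0.1, 0, 0, 0, 50], [0.004, -0.067, -0.1, 0, 0, 0, 50]]

```text
time: 1.97
eef_pos: [0.5212, 0.2916, 0.1126]
eef_rot: [0.281, 0.624, 0.682, -0.257]
contact_force: [0.7, 0.2, 0.4]
gripper_width: 0.498
```

```bash
python3 -c "
from h import *
delta((-.133,-.002,.06),45);delta((-.096,-.002,.06),45);print(sensors.sense()['contact_force'])
p,d=viewer.snapshot('top');cv2.imwrite('pics/top2.png',cv2.resize(p[100:300,150:420],None,fx=2.6,fy=2.6))
W=cloud(cam('top'),d);x,y,z=W[...,0],W[...,1],W[...,2]
m=(x>.46)&(x<.62)&(y>.2)&(y<.3)&(z>.045)&(z<.2);P=W[m];print(P.min(0),P.max(0),P[P[:,1].argmin()])
for a in np.arange(.46,.62,.02):
  Q=P[(P[:,0]>a)&(P[:,0]<a+.02)]
  if len(Q):print(round(a,2),Q[:,1].min().round(3),Q[Q[:,1].argmin()].round(3))
"
```

```text
tip [0.531 0.187 0.06 ] d [ 0.0061 -0.0568 -0.0045] rot [-0.004 -0.001 -0.004] j [ 0.68  0.69  1.52 -0.63  1.46  0.84]
tip [0.534 0.15  0.06 ] d [ 0.0092 -0.0937 -0.0045] rot [-0.004 -0.001 -0.004] j [ 0.68  0.69  1.52 -0.63  1.46  0.84]
[0.66456346 0.22424977 0.44656661]
[0.46067397 0.23464204 0.05775706] [0.58733281 0.29990932 0.15218759] [0.50175627 0.23464204 0.07257622]
0.46 0.26 [0.479 0.26  0.107]
0.48 0.235 [0.499 0.235 0.075]
0.5 0.235 [0.502 0.235 0.073]
0.52 0.276 [0.539 0.276 0.127]
0.54 0.237 [0.548 0.237 0.076]
0.56 0.254 [0.561 0.254 0.08 ]
0.58 0.283 [0.581 0.283 0.114]
```

View pics/top2.png

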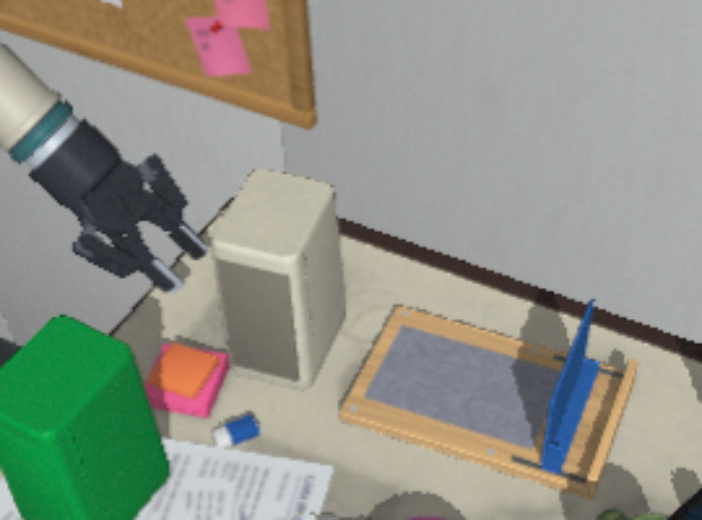

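Top view: the fingers (crop 165,280 and 200,250) are behind the speaker's far side, which the tip line reaches after about 50 mm. I make contact and slide.

>>> step_arm:
  increments:
    - [[0.003, -0.035, -0.004, 0, 0, 0, 50], [0.004, -0.044, -0.004, 0, 0, 0, 50], [0.004, -0.047, -0.004, 0, 0, 0, 50], [0.004, -0.05, -0.004, 0, 0, 0, 50], [0.0045, -0.053, -0.004, 0, 0, 0, 50], [0.005, -0.056, -0.004, 0, 0, 0, 50], [0.005, -0.059, -0.004, 0, 0, 0, 50], [0.005, -0.062, -0.004, 0, 0, 0, 50]]

```text
time: 2.68
eef_pos: [0.5274, 0.2308, 0.1068]
eef_rot: [0.281, 0.624, 0.683, -0.257]
contact_force: [0.1, 1.8, 0.5]
gripper_width: 0.503
```

>>> step_arm:
  increments:
    - [[0.0003, -0.003, 0, 0, 0, 0, 50], [0.0005, -0.006, 0, 0, 0, 0, 50], [0.0008, -0.009, 0, 0, 0, 0, 50], [0.001, -0.012, 0, 0, 0, 0, 50], [0.0013, -0.015, 0, 0, 0, 0, 50], [0.0015, -0.018, 0, 0, 0, 0, 50]]

```text
time: 3.18
eef_pos: [0.5282, 0.2115, 0.1067]
eef_rot: [0.28, 0.624, 0.682, -0.258]
contact_force: [0.5, 3.1, 1.6]
gripper_width: 0.498
```

```bash
cat > look.py <<'E'
import sys
from h import *
k=sys.argv[1]
s=sensors.sense();print(s['time'],s['eef_pos'].round(4),s['contact_force'].round(2))
for n in sys.argv[2:]:
    p,d=viewer.snapshot(n);cv2.imwrite(f'pics/{n}{k}.png',cv2.resize(p[100:320,150:430] if n=='top' else p[190:420,150:430],None,fx=2.5,fy=2.5))
    W=cloud(cam(n),d);x,y,z=W[...,0],W[...,1],W[...,2]
    m=(abs(z-.178)<.004)&(x>.42)&(x<.66)&(y>-.05)&(y<.25);hsv=cv2.cvtColor(p,cv2.COLOR_BGR2HSV)
    m&=hsv[...,2]>110
    if m.sum()>300:
        r=cv2.minAreaRect(W[m][:,:2].astype(np.float32)*1000);c=np.array([*r[0],0])/1000-S0
        print(n,"top rect",r,"stand x,y",(c@SX).round(4),(c@A).round(4))
E
python3 look.py 3 top
```

```text
3.1833 [0.5282 0.2115 0.1067] [0.49 3.08 1.59]
top top rect ((535.4024658203125, 111.7549819946289), (111.66325378417969, 82.12254333496094), 5.999199867248535) stand x,y -0.0578 -0.0043
```

View pics/top3.png

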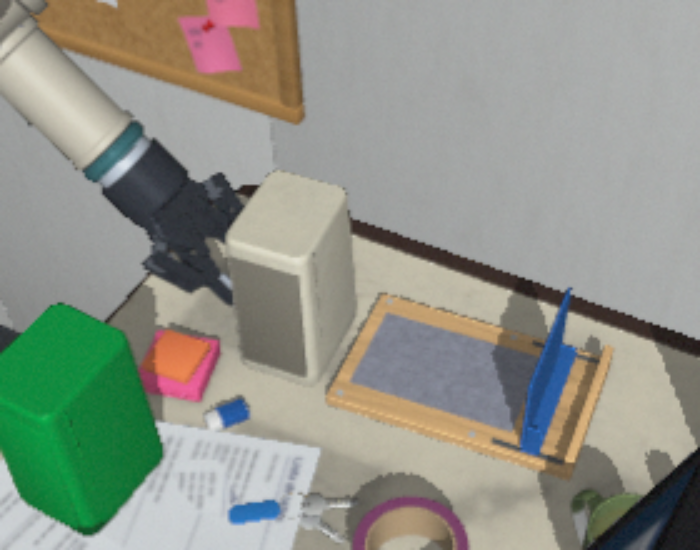

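The speaker has slid straight and upright (crop 290,270); its foot is about 15 mm from the edge, with its yaw now close to the stand's. I continue slowly until the force rises.

>>> step_arm:
  increments:
    - [[0.0002, -0.003, 0, 0, 0, 0, 50], [0.0005, -0.006, 0, 0, 0, 0, 50], [0.0007, -0.008, 0, 0, 0, 0, 50], [0.0008, -0.009, 0, 0, 0, 0, 50], [0.0009, -0.01, 0, 0, 0, 0, 50], [0.001, -0.011, 0, 0, 0, 0, 50]]

```text
time: 3.73
eef_pos: [0.5292, 0.2007, 0.1066]
eef_rot: [0.28, 0.624, 0.682, -0.258]
contact_force: [-1.3, 2.3, -0.4]
gripper_width: 0.503
```

>>> step_arm:
  increments:
    - [[0.0001, -0.001, 0, 0, 0, 0, 50], [0.0002, -0.002, 0, 0, 0, 0, 50], [0.0002, -0.003, 0, 0, 0, 0, 50]]

```text
time: 3.98
eef_pos: [0.5295, 0.1978, 0.1066]
eef_rot: [0.281, 0.624, 0.682, -0.258]
contact_force: [-0.4, 3.3, 0.1]
gripper_width: 0.5
```

```bash
python3 look.py 4 top
```

```text
3.9833 [0.5295 0.1978 0.1066] [-0.39  3.27  0.11]
top top rect ((535.0961303710938, 98.24911499023438), (108.69847106933594, 81.40541076660156), 5.276493072509766) stand x,y -0.0444 -0.0057
```

View pics/top4.png

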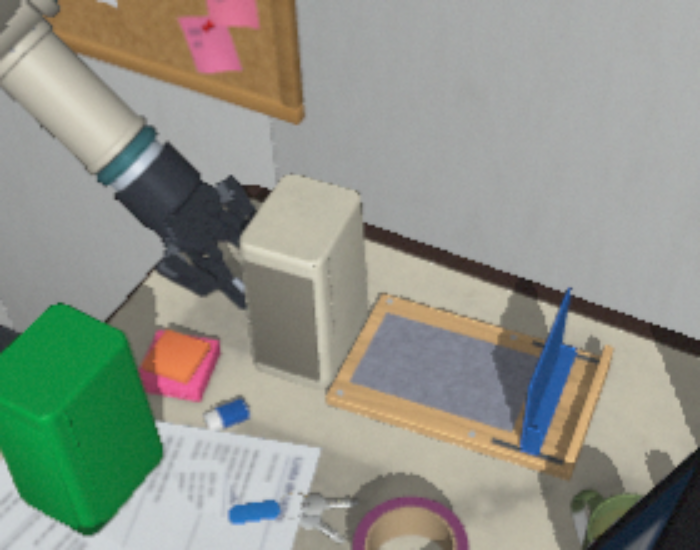

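>>> step_arm:
  increments:
    - [[0.0001, -0.001, 0, 0, 0, 0, 50], [0.0002, -0.002, 0, 0, 0, 0, 50], [0.0002, -0.003, 0, 0, 0, 0, 50]]

```text
time: 4.28
eef_pos: [0.5297, 0.1948, 0.1066]
eef_rot: [0.281, 0.624, 0.682, -0.258]
contact_force: [0.6, 3.1, -0.3]
gripper_width: 0.499
```

>>> step_arm:
  increments:
    - [[0.0001, -0.001, 0, 0, 0, 0, 50], [0.0001, -0.001, 0, 0, 0, 0, 50]]

```text
time: 4.45
eef_pos: [0.5298, 0.1943, 0.1067]
eef_rot: [0.28, 0.624, 0.682, -0.258]
contact_force: [-0.3, 4.7, 1.3]
gripper_width: 0.497
```

```bash
python3 look.py 5 top
```

```text
4.45 [0.5298 0.1943 0.1067] [-0.3   4.7   1.28]
top top rect ((534.2701416015625, 94.9248046875), (110.29878234863281, 82.6160888671875), 5.499622821807861) stand x,y -0.0411 -0.0068
```

View pics/top5.png

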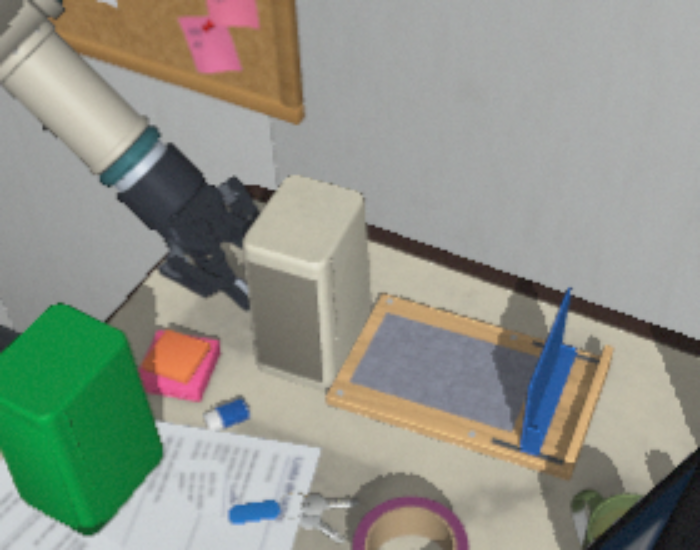

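The force rises to 4.7 N, with the speaker's foot against the edge (crop 330,385). I hold briefly to settle, then back off and go up for the tip.

>>> step_arm:
  increments:
    - [[0, -0.0005, 0, 0, 0, 0, 50], [0, -0.0005, 0, 0, 0, 0, 50], [0, -0.0005, 0, 0, 0, 0, 50]]

```text
time: 4.75
eef_pos: [0.5297, 0.1942, 0.1067]
eef_rot: [0.28, 0.624, 0.682, -0.257]
contact_force: [-2.0, 6.9, 1.5]
gripper_width: 0.502
```

>>> step_arm:
  increments:
    - [[-0.001, 0.015, 0, 0, 0, 0, 50], [-0.002, 0.025, 0.02, 0, 0, 0, 50], [-0.002, 0.025, 0.06, 0, 0, 0, 50], [-0.002, 0.025, 0.085, 0, 0, 0, 50], [-0.002, 0.025, 0.085, 0, 0, 0, 50]]

```text
time: 5.17
eef_pos: [0.5296, 0.2193, 0.1972]
eef_rot: [0.283, 0.625, 0.681, -0.255]
contact_force: [0.7, -0.1, -0.3]
gripper_width: 0.505
```

```bash
python3 look.py 6 side top; python3 -c "
from h import *
delta((-.05,0,.145),45)"
```

```text
5.1667 [0.5296 0.2193 0.1972] [ 0.66 -0.13 -0.26]
side top rect ((534.7810668945312, 97.10330200195312), (106.90218353271484, 81.93309783935547), 4.224337100982666) stand x,y -0.0433 -0.0061
top top rect ((530.8873291015625, 138.2488250732422), (109.47537994384766, 170.50436401367188), 6.754703521728516) stand x,y -0.0846 -0.0065
tip [0.54  0.104 0.145] d [ 0.0084 -0.0665  0.0004] rot [-0.003 -0.001 -0.004] j [ 0.59  0.56  1.57 -0.67  1.49  0.72]
```

View pics/top6.png

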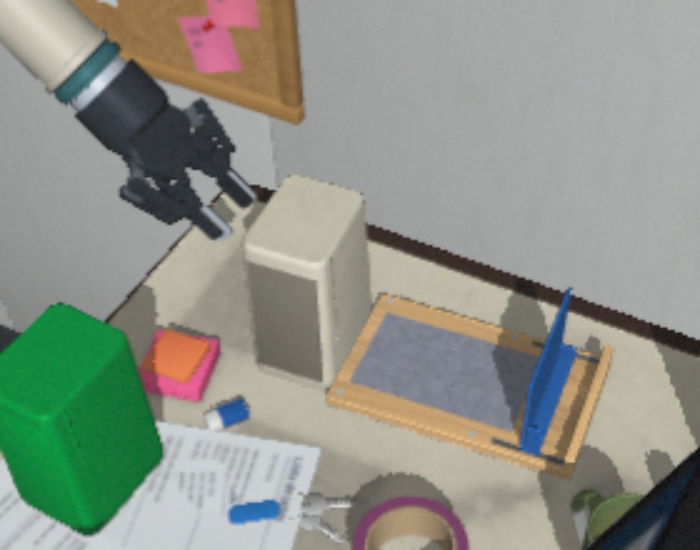

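The speaker stands at stand x ≈ -43 mm, y ≈ -6 mm (crop 305,280), and the fingers are high behind it (crop 225,215). Now I tip it.

>>> step_arm:
  increments:
    - [[-0.002, -0.015, -0.008, 0, 0, 0, 50], [-0.002, -0.022, -0.008, 0, 0, 0, 50], [-0.002, -0.026, -0.008, 0, 0, 0, 50], [-0.0015, -0.029, -0.008, 0, 0, 0, 50], [-0.0015, -0.032, -0.008, 0, 0, 0, 50], [-0.001, -0.035, -0.008, 0, 0, 0, 50], [-0.001, -0.038, -0.008, 0, 0, 0, 50], [-0.001, -0.041, -0.008, 0, 0, 0, 50]]

```text
time: 5.93
eef_pos: [0.5272, 0.1774, 0.184]
eef_rot: [0.281, 0.624, 0.682, -0.258]
contact_force: [0.2, 2.0, 1.4]
gripper_width: 0.504
```

```bash
python3 look.py 7 top
```

```text
5.9333 [0.5272 0.1774 0.184 ] [0.19 1.97 1.43]
top top rect ((529.8040771484375, 114.8747787475586), (107.17147064208984, 169.45681762695312), 7.8605265617370605) stand x,y -0.0614 -0.0096
```

View pics/top7.png

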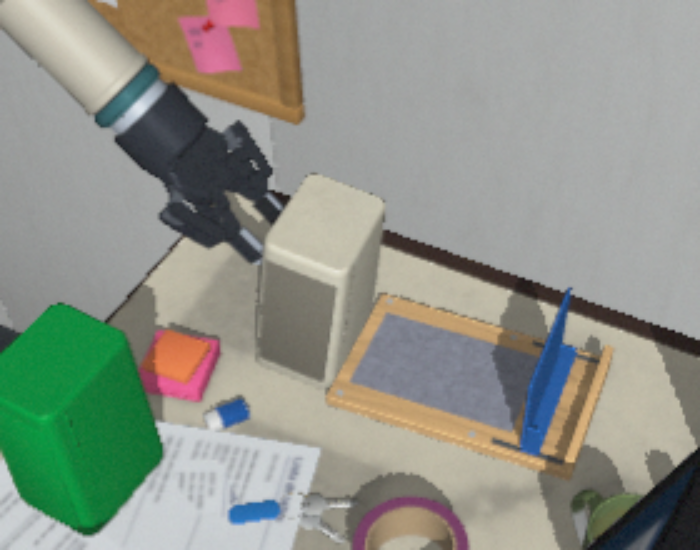

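The speaker is tipping about its foot (foot at crop 335,385, top leaning to 325,215), with a push of about 2 N. I continue.

>>> step_arm:
  increments:
    - [[0.0002, -0.004, 0, 0, 0, 0, 50], [0.0005, -0.008, 0, 0, 0, 0, 50], [0.001, -0.012, 0, 0, 0, 0, 50], [0.001, -0.016, 0, 0, 0, 0, 50], [0.0015, -0.02, 0, 0, 0, 0, 50], [0.002, -0.024, 0, 0, 0, 0, 50]]

```text
time: 6.48
eef_pos: [0.5287, 0.1526, 0.1837]
eef_rot: [0.281, 0.624, 0.682, -0.259]
contact_force: [0.0, 0.6, 0.5]
gripper_width: 0.498
```

```bash
python3 look.py 8 top
```

```text
6.4833 [0.5287 0.1526 0.1837] [0.   0.58 0.54]
top top rect ((534.141357421875, 87.07090759277344), (111.1103286743164, 162.33853149414062), 7.018228054046631) stand x,y -0.0333 -0.0076
```

View pics/top8.png

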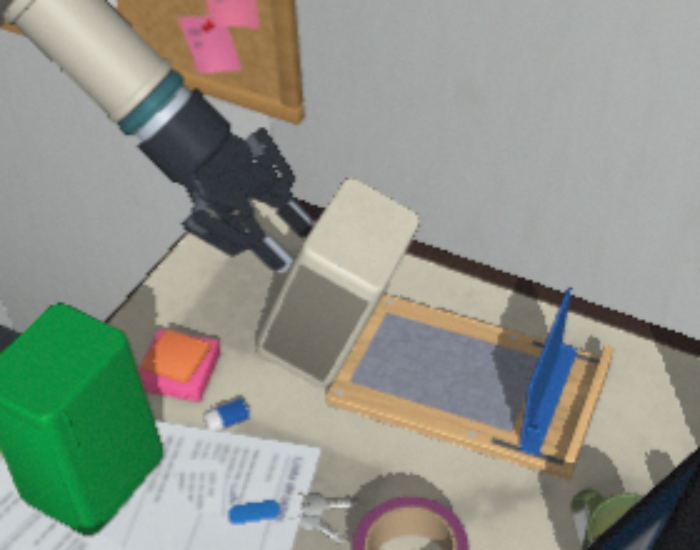

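The lean is now about 25°, near the balance point, and the push has dropped to about 0.6 N. A little more will do.

>>> step_arm:
  increments:
    - [[0.0003, -0.004, 0, 0, 0, 0, 50], [0.0006, -0.008, 0, 0, 0, 0, 50], [0.001, -0.012, 0, 0, 0, 0, 50], [0.001, -0.015, 0, 0, 0, 0, 50], [0.001, -0.015, 0, 0, 0, 0, 50], [0.001, -0.015, 0, 0, 0, 0, 50], [0.001, -0.015, 0, 0, 0, 0, 50], [0.001, -0.015, 0, 0, 0, 0, 50]]

```text
time: 7.2
eef_pos: [0.5298, 0.1384, 0.1837]
eef_rot: [0.281, 0.624, 0.682, -0.258]
contact_force: [-0.1, -0.8, -0.6]
gripper_width: 0.502
```

```bash
python3 look.py 9 top
```

```text
7.2 [0.5298 0.1384 0.1837] [-0.05 -0.81 -0.56]
```

View pics/top9.png

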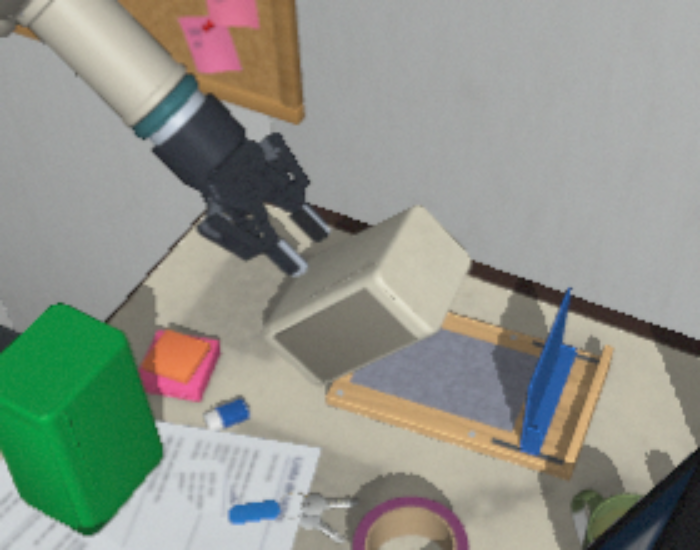

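It is past balance and falling freely, with the fingers clear. I let it land, backing away at the same time.

>>> step_arm:
  increments:
    - [[0, 0, 0, 0, 0, 0, 50], [0, 0, 0, 0, 0, 0, 50], [0, 0.02, 0, 0, 0, 0, 50], [-0.003, 0.04, 0, 0, 0, 0, 50], [-0.005, 0.06, 0, 0, 0, 0, 50], [-0.005, 0.06, 0, 0, 0, 0, 50]]

```text
time: 7.75
eef_pos: [0.5251, 0.2015, 0.1832]
eef_rot: [0.28, 0.624, 0.683, -0.257]
contact_force: [0.1, 0.4, 0.3]
gripper_width: 0.498
```

```bash
python3 look.py 10 top
python3 - <<'E'
from h import *
p,d=viewer.snapshot('top');W=cloud(cam('top'),d);hsv=cv2.cvtColor(p,cv2.COLOR_BGR2HSV)
Q=(W-S0)@np.c_[SX,A,[0,0,1]];x,y,z=Q[...,0],Q[...,1],Q[...,2]
m=(abs(z-.1)<.004)&(x>-.06)&(x<.19)&(abs(y)<.1)&(hsv[...,2]>90)&(hsv[...,1]<80)
r=cv2.minAreaRect(Q[m][:,:2].astype(np.float32)*1000);print("lying top face in stand frame",r,z[m].mean(),m.sum())
E
```

```text
7.75 [0.5251 0.2015 0.1832] [0.05 0.36 0.27]
lying top face in stand frame ((47.424468994140625, -6.967430114746094), (113.27718353271484, 178.404052734375), 89.90129089355469) 0.10041600616779675 2432
```

View pics/top10.png

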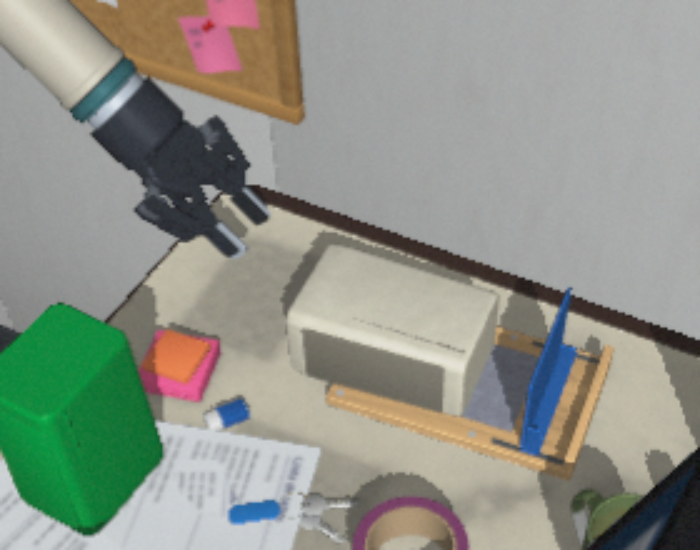

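The speaker lies flat on the stand (crop 390,330): top face at z = 100 mm, size 178x113 as it must be, stand x -42 to +137 mm, y -7 mm, aligned. I lower behind its underside.

>>> step_arm:
  increments:
    - [[0, 0, -0.04, 0, 0, 0, 50], [0, 0, -0.08, 0, 0, 0, 50], [0.002, -0.02, -0.088, 0, 0, 0, 50], [0.003, -0.033, -0.088, 0, 0, 0, 50], [0.003, -0.04, -0.088, 0, 0, 0, 50], [0.003, -0.044, -0.088, 0, 0, 0, 50], [0.003, -0.044, -0.088, 0, 0, 0, 50]]

```text
time: 8.43
eef_pos: [0.5283, 0.1533, 0.0973]
eef_rot: [0.281, 0.625, 0.681, -0.258]
contact_force: [1.3, 0.2, 0.7]
gripper_width: 0.495
```

```bash
cat > lie.py <<'E'
import sys
from h import *
s=sensors.sense();print(s['time'],s['eef_pos'].round(4),s['contact_force'].round(2))
p,d=viewer.snapshot('top');W=cloud(cam('top'),d);hsv=cv2.cvtColor(p,cv2.COLOR_BGR2HSV)
cv2.imwrite(f'pics/top{sys.argv[1]}.png',cv2.resize(p[100:320,150:430],None,fx=2.5,fy=2.5))
Q=(W-S0)@np.c_[SX,A,[0,0,1]];x,y,z=Q[...,0],Q[...,1],Q[...,2]
m=(abs(z-.1)<.003)&(x>-.06)&(x<.24)&(abs(y)<.1)&(hsv[...,2]>90)&(hsv[...,1]<80)
r=cv2.minAreaRect(Q[m][:,:2].astype(np.float32)*1000);print("speaker",r,z[m].mean());B=cv2.boxPoints(r);print("x range",B[:,0].min(),B[:,0].max())
b=(hsv[...,0]>100)&(hsv[...,0]<125)&(hsv[...,1]>120)&(z>.025)&(z<.13)&(x>.15)&(x<.26)&(abs(y)<.09)
P=Q[b];print("bookend x med/10/90",np.percentile(P[:,0],[50,5,95]).round(4),"slope",np.polyfit(P[:,1],P[:,0],1).round(3),len(P))
E
python3 lie.py 11
```

```text
8.4333 [0.5283 0.1533 0.0973] [1.32 0.17 0.7 ]
speaker ((47.321754455566406, -7.007209777832031), (110.18121337890625, 179.70370483398438), 88.93771362304688) 0.1003270388631925
x range -43.536 138.1795
bookend x med/10/90 [0.2021 0.1996 0.2123] slope [0.003 0.203] 342
```

View pics/top11.png

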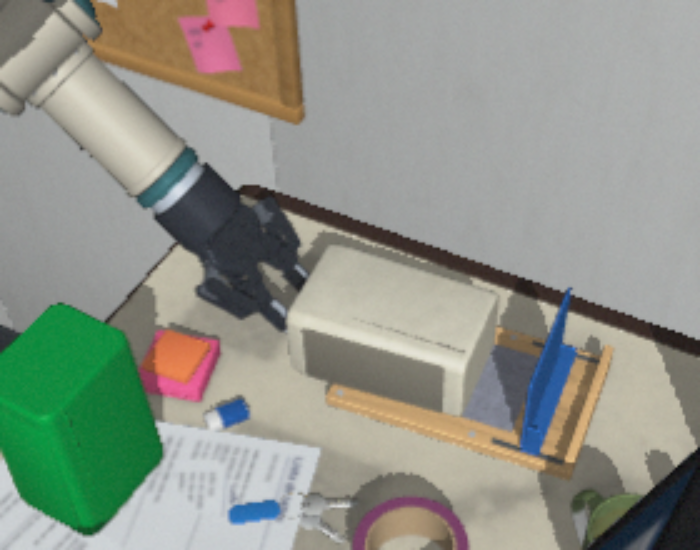

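The fingers sit right behind the underside (crop 280,320). Now I push along the stand.

>>> step_arm:
  increments:
    - [[0.0003, -0.003, 0, 0, 0, 0, 50], [0.0006, -0.007, 0, 0, 0, 0, 50], [0.001, -0.011, 0, 0, 0, 0, 50], [0.0013, -0.015, 0, 0, 0, 0, 50], [0.0016, -0.019, 0, 0, 0, 0, 50], [0.002, -0.023, 0, 0, 0, 0, 50], [0.0023, -0.027, 0, 0, 0, 0, 50], [0.0026, -0.031, 0, 0, 0, 0, 50]]

```text
time: 9.15
eef_pos: [0.5304, 0.1229, 0.0957]
eef_rot: [0.281, 0.624, 0.682, -0.258]
contact_force: [-0.4, 3.6, 1.8]
gripper_width: 0.497
```

>>> step_arm:
  increments:
    - [[0.0003, -0.003, 0, 0, 0, 0, 50], [0.0006, -0.007, 0, 0, 0, 0, 50], [0.001, -0.011, 0, 0, 0, 0, 50], [0.0013, -0.015, 0, 0, 0, 0, 50], [0.0015, -0.018, 0, 0, 0, 0, 50]]

```text
time: 9.57
eef_pos: [0.5318, 0.1048, 0.0956]
eef_rot: [0.28, 0.624, 0.682, -0.258]
contact_force: [0.1, 3.0, 0.9]
gripper_width: 0.497
```

```bash
python3 lie.py 12
```

```text
9.5667 [0.5318 0.1048 0.0956] [0.06 3.   0.94]
speaker ((73.15888977050781, -7.314594268798828), (112.50624084472656, 220.24427795410156), 89.88406372070312) 0.10042623782542741
x range -37.076855 183.39464
bookend x med/10/90 [0.2021 0.1996 0.212 ] slope [0.004 0.203] 341
```

View pics/top12.png

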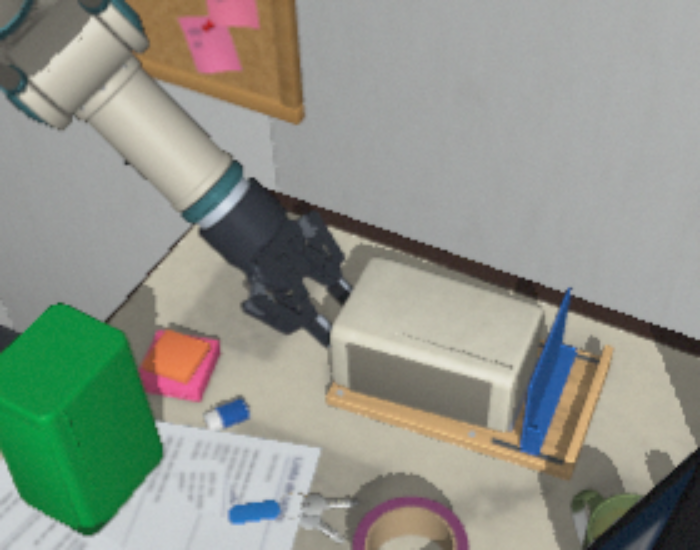

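The speaker is straight and its top (crop 530,360) is about 15 mm short of the bookend; I go slower now.

>>> step_arm:
  increments:
    - [[0.0003, -0.003, 0, 0, 0, 0, 50], [0.0005, -0.006, 0, 0, 0, 0, 50], [0.0008, -0.009, 0, 0, 0, 0, 50], [0.001, -0.012, 0, 0, 0, 0, 50], [0.0012, -0.014, 0, 0, 0, 0, 50], [0.0013, -0.016, 0, 0, 0, 0, 50], [0.0015, -0.018, 0, 0, 0, 0, 50]]

```text
time: 10.2
eef_pos: [0.5334, 0.0882, 0.0956]
eef_rot: [0.28, 0.625, 0.682, -0.257]
contact_force: [-2.7, 12.3, 5.4]
gripper_width: 0.502
```

>>> step_arm:
  increments:
    - [[0.0001, -0.0015, 0, 0, 0, 0, 50], [0.0002, -0.003, 0, 0, 0, 0, 50], [0.0004, -0.0045, 0, 0, 0, 0, 50], [0.0005, -0.006, 0, 0, 0, 0, 50]]

```text
time: 10.53
eef_pos: [0.5338, 0.083, 0.0957]
eef_rot: [0.28, 0.625, 0.682, -0.257]
contact_force: [-4.1, 12.0, 5.0]
gripper_width: 0.498
```

```bash
python3 lie.py 13
```

```text
10.5333 [0.5338 0.083  0.0957] [-4.09 12.02  4.95]
speaker ((76.83586120605469, -9.444740295410156), (252.4929656982422, 118.71880340576172), 1.2856920957565308) 0.10036195789617527
x range -50.710724 204.38245
bookend x med/10/90 [0.2082 0.206  0.2183] slope [0.005 0.209] 323
```

View pics/top13.png

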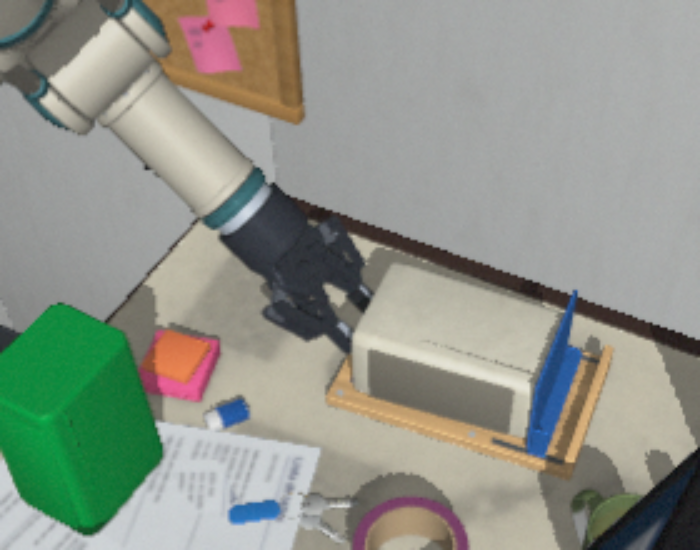

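The bookend moves with the speaker's top against it (contact at crop 535,390); the push is about 13 N, below the limit. I continue at 1 mm per row.

>>> step_arm:
  increments:
    - [[-0.0001, -0.001, 0.0002, 0, 0, 0, 50], [-0.0001, -0.002, 0.0003, 0, 0, 0, 50], [0, -0.003, 0.0003, 0, 0, 0, 50], [0.0001, -0.004, 0.0003, 0, 0, 0, 50], [0.0002, -0.005, 0.0003, 0, 0, 0, 50]]

```text
time: 11.0
eef_pos: [0.5341, 0.0781, 0.0957]
eef_rot: [0.28, 0.625, 0.682, -0.257]
contact_force: [-2.1, 11.4, 2.6]
gripper_width: 0.5
```

>>> step_arm:
  increments:
    - [[0, -0.001, 0, 0, 0, 0, 50], [0.0001, -0.002, 0, 0, 0, 0, 50], [0.0001, -0.003, 0, 0, 0, 0, 50]]

```text
time: 11.25
eef_pos: [0.5343, 0.0751, 0.0957]
eef_rot: [0.28, 0.625, 0.682, -0.256]
contact_force: [-2.3, 10.9, 3.7]
gripper_width: 0.499
```

```bash
python3 lie.py 14
```

```text
11.25 [0.5343 0.0751 0.0957] [-2.33 10.88  3.75]
speaker ((85.40045928955078, -11.043682098388672), (122.32508850097656, 250.10995483398438), 89.52969360351562) 0.10036170560078753
x range -40.152348 210.95326
bookend x med/10/90 [0.216  0.2137 0.2264] slope [0.    0.217] 316
```

>>> step_arm:
  increments:
    - [[0, -0.001, 0, 0, 0, 0, 50], [0.0001, -0.002, 0, 0, 0, 0, 50], [0.0001, -0.003, 0, 0, 0, 0, 50]]

```text
time: 11.55
eef_pos: [0.5345, 0.0721, 0.0957]
eef_rot: [0.28, 0.625, 0.682, -0.256]
contact_force: [-2.3, 11.8, 3.3]
gripper_width: 0.502
```

>>> step_arm:
  increments:
    - [[0, -0.0005, 0, 0, 0, 0, 50], [0, -0.001, 0, 0, 0, 0, 50]]

```text
time: 11.72
eef_pos: [0.5346, 0.0711, 0.0958]
eef_rot: [0.28, 0.625, 0.683, -0.256]
contact_force: [-1.5, 9.7, 3.1]
gripper_width: 0.5
```

>>> step_arm:
  increments:
    - [[0, -0.0005, 0, 0, 0, 0, 50], [0, -0.001, 0, 0, 0, 0, 50]]

```text
time: 11.88
eef_pos: [0.5347, 0.0701, 0.0958]
eef_rot: [0.28, 0.625, 0.683, -0.256]
contact_force: [-1.5, 10.0, 2.5]
gripper_width: 0.498
```

>>> step_arm:
  increments:
    - [[0, -0.0004, 0, 0, 0, 0, 50], [0, -0.0008, 0, 0, 0, 0, 50]]

```text
time: 12.05
eef_pos: [0.5347, 0.0693, 0.0958]
eef_rot: [0.28, 0.625, 0.683, -0.256]
contact_force: [-2.2, 10.3, 1.8]
gripper_width: 0.5
```

>>> step_arm:
  increments:
    - [[0, -0.0004, 0, 0, 0, 0, 50], [0, -0.0008, 0, 0, 0, 0, 50]]

```text
time: 12.22
eef_pos: [0.5348, 0.0685, 0.0958]
eef_rot: [0.28, 0.625, 0.683, -0.256]
contact_force: [-0.4, 10.7, 1.8]
gripper_width: 0.5
```

```bash
python3 lie.py 15
```

```text
12.2167 [0.5348 0.0685 0.0958] [-0.45 10.75  1.75]
speaker ((91.91311645507812, -9.866268157958984), (250.2726287841797, 119.72856140136719), 0.22398199141025543) 0.1004109995802631
x range -33.45627 217.2825
bookend x med/10/90 [0.2226 0.2202 0.2336] slope [0.004 0.224] 304
```

View pics/top15.png

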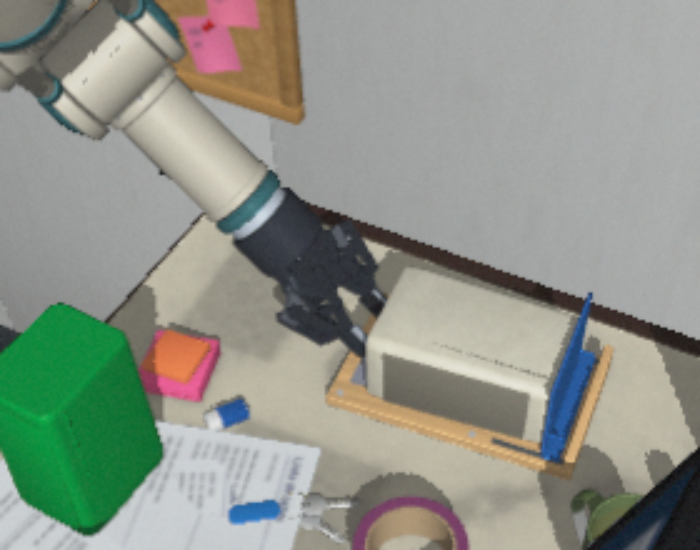

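The top is at about stand x 217 mm, still a few mm from the stop, and the force is steady at about 10 N. I keep creeping.

>>> step_arm:
  increments:
    - [[0, -0.0005, 0, 0, 0, 0, 50], [0, -0.001, 0, 0, 0, 0, 50]]

```text
time: 12.43
eef_pos: [0.5349, 0.0676, 0.0958]
eef_rot: [0.28, 0.625, 0.683, -0.256]
contact_force: [-1.5, 9.9, 2.5]
gripper_width: 0.501
```

>>> step_arm:
  increments:
    - [[0, -0.0004, 0, 0, 0, 0, 50], [0, -0.0008, 0, 0, 0, 0, 50]]

```text
time: 12.6
eef_pos: [0.5349, 0.0668, 0.0957]
eef_rot: [0.28, 0.625, 0.683, -0.256]
contact_force: [-1.5, 10.5, 1.4]
gripper_width: 0.504
```

>>> step_arm:
  increments:
    - [[0, -0.0003, 0, 0, 0, 0, 50], [0, -0.0006, 0, 0, 0, 0, 50]]

```text
time: 12.77
eef_pos: [0.535, 0.0662, 0.0958]
eef_rot: [0.28, 0.625, 0.683, -0.256]
contact_force: [-0.5, 10.3, 1.5]
gripper_width: 0.503
```

>>> step_arm:
  increments:
    - [[0, -0.0003, 0, 0, 0, 0, 50], [0, -0.0006, 0, 0, 0, 0, 50]]

```text
time: 12.93
eef_pos: [0.535, 0.0659, 0.0958]
eef_rot: [0.28, 0.625, 0.683, -0.256]
contact_force: [-1.4, 14.4, 3.2]
gripper_width: 0.501
```

The force jumps to 14.4 N while the tool moved half of what was commanded, so the end stop is reached. One slight increase and hold.

>>> step_arm:
  increments:
    - [[0, -0.0001, 0, 0, 0, 0, 50], [0, -0.0001, 0, 0, 0, 0, 50], [0, -0.0001, 0, 0, 0, 0, 50]]

```text
time: 13.18
eef_pos: [0.535, 0.0659, 0.0958]
eef_rot: [0.28, 0.625, 0.683, -0.256]
contact_force: [-0.9, 12.4, 4.1]
gripper_width: 0.502
```

```bash
python3 lie.py 16
```

```text
13.1833 [0.535  0.0659 0.0958] [-0.87 12.44  4.12]
speaker ((92.39706420898438, -10.363517761230469), (254.7489013671875, 120.26295471191406), 0.9305307269096375) 0.10036537065086723
x range -35.937126 220.73126
bookend x med/10/90 [0.2252 0.2228 0.2356] slope [0.004 0.226] 297
```

View pics/top16.png

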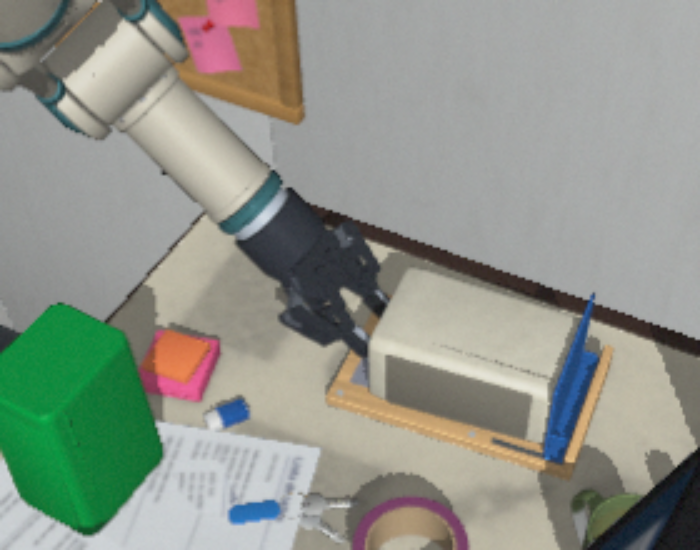

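The speaker top is at 220.7 mm, as it must be at the stop. The force reading wanders between 12 and 14 N, so I go up a touch for a firm press.

>>> step_arm:
  increments:
    - [[0, -0.0002, 0, 0, 0, 0, 50], [0, -0.0002, 0, 0, 0, 0, 50]]

```text
time: 13.4
eef_pos: [0.5349, 0.0659, 0.0958]
eef_rot: [0.28, 0.625, 0.683, -0.255]
contact_force: [-2.1, 13.2, 3.7]
gripper_width: 0.499
```

>>> step_arm:
  increments:
    - [[0, 0, 0, 0, 0, 0, 50], [0, 0, 0, 0, 0, 0, 50]]

```text
time: 13.57
eef_pos: [0.535, 0.0659, 0.0958]
eef_rot: [0.28, 0.625, 0.683, -0.255]
contact_force: [-1.7, 13.3, 4.2]
gripper_width: 0.499
```

>>> step_arm:
  increments:
    - [[0, -0.0002, 0, 0, 0, 0, 50], [0, -0.0002, 0, 0, 0, 0, 50]]

```text
time: 13.73
eef_pos: [0.535, 0.0659, 0.0958]
eef_rot: [0.28, 0.625, 0.683, -0.255]
contact_force: [-2.1, 13.9, 4.4]
gripper_width: 0.498
```

>>> step_arm:
  increments:
    - [[0, -0.0001, 0, 0, 0, 0, 50], [0, -0.0001, 0, 0, 0, 0, 50], [0, -0.0001, 0, 0, 0, 0, 50]]

```text
time: 13.98
eef_pos: [0.535, 0.0659, 0.0958]
eef_rot: [0.28, 0.625, 0.683, -0.255]
contact_force: [-1.2, 14.8, 3.0]
gripper_width: 0.5
```

>>> step_arm:
  increments:
    - [[0, -0.0001, 0, 0, 0, 0, 50], [0, -0.0001, 0, 0, 0, 0, 50], [0, -0.0001, 0, 0, 0, 0, 50]]

```text
time: 14.23
eef_pos: [0.535, 0.0659, 0.0958]
eef_rot: [0.28, 0.625, 0.683, -0.255]
contact_force: [-3.0, 16.1, 5.3]
gripper_width: 0.495
```

>>> step_arm:
  increments:
    - [[0, 0.001, 0, 0, 0, 0, 50], [-0.0002, 0.003, 0, 0, 0, 0, 50], [-0.001, 0.01, 0, 0, 0, 0, 50], [-0.002, 0.03, 0, 0, 0, 0, 50], [-0.004, 0.06, 0, 0, 0, 0, 50], [-0.006, 0.08, 0.03, 0, 0, 0, 50], [-0.006, 0.09, 0.06, 0, 0, 0, 50], [-0.006, 0.09, 0.06, 0, 0, 0, 50]]

```text
time: 14.9
eef_pos: [0.5304, 0.1554, 0.1607]
eef_rot: [0.283, 0.624, 0.682, -0.255]
contact_force: [0.1, -0.7, 0.1]
gripper_width: 0.498
```

```bash
python3 lie.py 17; python3 look.py 17 side
```

```text
14.9 [0.5304 0.1554 0.1607] [ 0.1  -0.68  0.07]
speaker ((131.16551208496094, -7.640605926513672), (177.13064575195312, 112.72472381591797), 0.4769568145275116) 0.10038580175192433
x range 42.13408 220.19695
bookend x med/10/90 [0.2252 0.2227 0.236 ] slope [0.005 0.226] 296
14.95 [0.5295 0.1544 0.1585] [-0.13  0.02 -0.56]
```

View pics/top17.png

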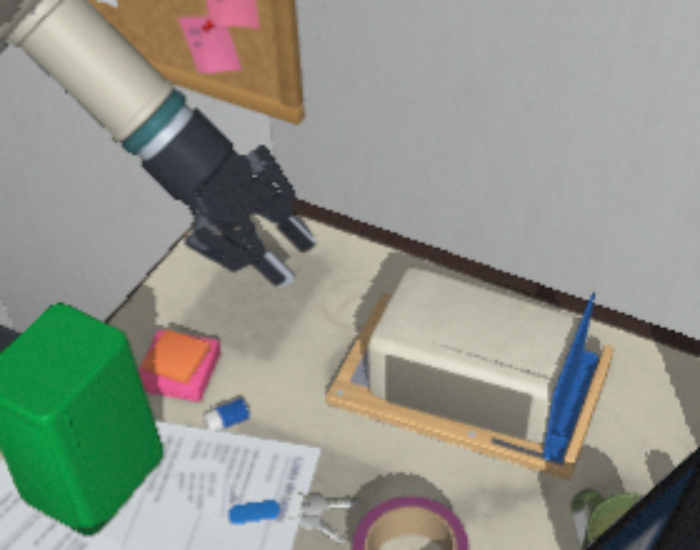

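View pics/side17.png

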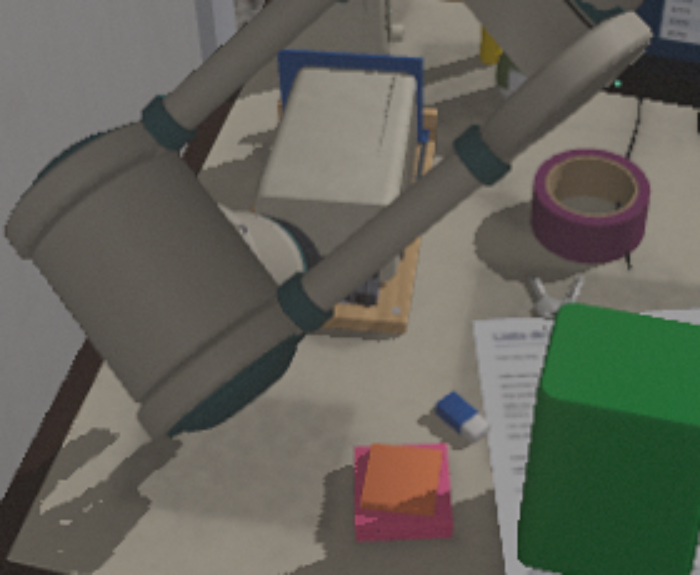

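The top view shows the speaker flat against the bookend (contact at crop 550,420), with the fingers clear (crop 280,265) and the eraser where it was. I hand in.

```bash
python3 -c "
from workcell import manip;print(manip.job_done())"
```

```text
the job is handed in; nothing more can be done
None
```

The job is handed in; no verdict was reported. I slid the speaker upright to the stand's front edge, tipped it over with a push high on its side, and pushed it straight along until the bookend was home. I then pressed firmly for about 1 s, rising to 16–17 N on the last reading, and backed off at about 14 s of the 72 s.

What the last checks showed:
- **Speaker:** it lies flat with its upper side at z = 100 mm, spans stand x 42–220 mm, sits 8 mm off the middle line, and is within about 0.01 rad of straight.
- **Bookend:** it did not move when I let go. During the press the tool stayed still while I commanded about 0.7 mm more, so it was at the hard stop.
- **Forces:** no force reading on the tool passed about 17 N. I only saw the readings at the end of each move, not in between.
- **Robot:** the fingers were clear of everything when I handed in, with the force near zero.
- **Bystanders:** the eraser looks unmoved. The mug and glue stick were only partly in view, and the arm never went near them.

**Disagreement:** the depth readings put the bookend face at about 223–225 mm, against 220 mm for the end stop. I put that down to measuring error, because the speaker's top measured 220 mm and the stop was felt.

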